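# Hang the tray on its twin pins

## Robot

A 6-joint arm with a two-finger parallel gripper is mounted at the origin on the work surface. World frame = base frame: x ahead of the robot, y to its left, z up, the work surface at z = 0. Lengths are in m, angles in degrees, forces in N, time in s.
With the tool pointing down it reaches from about 0.4 to 0.825 m from the base axis. Payload 7 kg.
Tool frame: the origin (TCP) lies on the centre line of the jaws, within the pads' length; the fingertips stand 19 mm ahead of it and the grasp point (between the pads) is the TCP; z points along the fingers, y is the line along which they close (so a half turn about z gives the same grasp; the last joint's range is limited). The gripper opens to 88 mm and grips with 3 to 60 N. Pads are 19 mm wide; open, the fingers measure 130 mm over their backs; the gripper's body (78 mm by 193 mm) begins 47 mm behind the grasp point.
Start: joints at [-58.952, 20.546, 0.682, 0, -70.136, -16.507], TCP at [0.169, -0.653, 0.217] pointing down, gripper open.
Joint ranges: [-176.03, 176.03], [-82.01, 121.73], [-58.28, 71.71], [-173.87, 95.51], [-174.79, -0.11], [-173.66, 173.66]. Speed limits (degrees/s): [136.94, 136.94, 172.46, 180, 180, 180].

## Interface

Orientations are given as [roll, pitch, yaw] about the fixed x, y, z axes, in that order (R = Rz(yaw) Ry(pitch) Rx(roll)).
In Python, from plant import get_state, capture, close_job gives the robot as it stands.
- The arm moves only by the tool apply_moves, never from a script. Its argument "targets" is a list of rows, each a list of 7 numbers: the opening, from 0 (shut) to 1 (fully open), then the shift along the tool's x, y, z normalised to -1 to 1, where 1 is 1000 mm, then the turn, a rotation vector about the tool's x, y, z normalised to -1 to 1, where 1 is 90 degrees. In form: [[claw, tx, ty, tz, ax, ay, az], ...]. A call has 1 to 20 rows; each row shifts and turns the commanded pose from where the row before left it, along the tool's axes as they then stand; what a row does not reach is not made up. A row lasts 1/12 s, in which the tool goes at most 41.7 mm and 7.16 degrees, less where a joint would pass 70% of its speed; a pose out of reach is approached as far as the arm can. A call with a number of a shift or a turn outside -1 to 1 is refused whole. A call with a gripper value outside its range is refused whole. The fingers move at their own pace and stop on an object; "newtons" is the grip in N (left out, the last holds). Time passes only in rows, so rows that do not move let the fingers close. It gives the time, the measured TCP pose, the force, the opening and the grip force at its end, in the units of the state.
- get_state(): the state, without advancing time (a new reading comes with each control period).
- capture(name): name is "side" or "top" or "wrist"; returns a dict with "frame" (400x640x3 uint8, red, green, blue), "range_z" (400x640 float32, m along the optical axis (not along the pixel's ray), 0 where there is no reading), "camera_matrix" (3x3 intrinsics, pixels), "T" (4x4, takes a point from camera to world coordinates). Camera axes: x right, y down, z forward; pixel columns grow to the right and rows downward; lengths in m; the calibration is good to about 2 mm. A picture is of the moment at which its call begins.
- close_job(): hands the job in; it is judged then, once.
The state is a dict: "time_s": time; "joints": joint angles; "qd": joint speeds; "joint_torque": joint torques, N m; "tcp_pos": TCP position; "eef_rot": TCP orientation; "contact_force": force on the tool from outside, world axes, zero at the start; "moment": the same for the moment, N m; "gripper_width": finger opening in m; "gripper_force": force on a finger pad.
Only numpy, scipy, OpenCV 4.12 (cv2) and the standard library are available. Lean on these libraries where they do the work, as an engineer would, in place of code of your own. Each camera call takes 0.05 s, during which the arm holds its last target. There are 200 camera calls.

## Task

Hang the small sheet-steel tray on the panel by the two holes in its back plate, on the pair of pins that is as far apart as its holes, and push it gently all the way back until its back plate sits flush on the mounting plate. Let go of it and leave everything else where it stands.

Things in the scene. Friction and masses are not known exactly. Their poses are not given: they have to be found in the camera images.
- tray: Grey steel hang-on tray, 0.26 to 0.47 kg, standing on the bench. Origin: middle of the back plate's lower rear edge. z up, x out of the plate's rear (to the panel when hung), y along it. Back plate 150 wide, 120 high, 4 thick (x -4 to 0 mm). In front an open tray: 3 mm floor out to x -60, lip and cheeks 36 high, middle divider 26 high. Centre of mass about x -13, z 45 mm.
- tray_mid (a point): Midway between the tray's two hole centres, on the back plate's rear face (tray frame 0, 0, 94 mm). The round through holes are 14 mm wide, at y -52 and +52 mm from here; the plate between them is solid.
- tray_edge (a point): Middle of the back plate's plain upper edge (tray frame -2, 0, 120 mm), 26 mm above the hole centres. Let go on the pins, the tray may swing its foot towards the panel and stays, by friction, as far on as it was put; pushed at hole height it slides on with 1 to 5 N; pushed well above or below, it tips and may bind.
- mount_wide: The mount the tray fits: fixed steel plate 140 wide, 120 high (z -86 to 34), 6 thick, on the panel's front. Two round pins, 12 mm thick, stand out 55 mm to -x at y -52 and +52 mm. Origin: on its front face, midway between the pins, middle of the slots' height, 210 mm above the bench. x points into the panel, y along it, z up.
- wide_slots (a point): The same point as mount_wide's origin. Each pin sits in an upright slot and rises 5 degrees outwards (its tip 5 mm above its root); tip bevel 1.5 mm. At the plate's face the axes of both pins stand at one height, set by hand anywhere from 14 mm below to 12 mm above this point: that height is not reported and must be seen or felt. Pins do not move.
- mount_narrow: The other mount, same make, 104 mm wide, its pins only 68 mm apart (y -34 and +34 mm), 12 mm thick, 55 mm long, also set 14 mm below to 12 mm above its origin: the tray does not fit it. Origin and axes as for mount_wide. Which mount is left and which is right varies.
- panel: Fixed grey perforated panel, 560 mm wide, from 95 to 246 mm above the bench, an upright 36 mm square, 254 high behind each end. Origin: bench height, mid width, front face; x to its back, y along it. It reaches 36 mm above the mounts' origins, as high as the hung tray or higher, so a finger behind the tray's back plate holds it off the mounting plate.
- carton: Bystander: small white carton, 55 x 95 x 32 mm, lying on the bench below one mount. Origin: centre of its underside.
- carton2: Bystander: a like small white carton, 55 x 95 x 32 mm, below the other mount. Origin: centre of its underside.
- sanitizer: Bystander: clear bottle with a white cap, 60 mm across, 150 mm high, standing. Origin: centre of its underside.
- tape: Bystander: roll of brown packing tape lying flat, 100 mm across, 48 mm high. Origin: centre of its underside.
- parcel: Bystander: banded cardboard box, 100 x 130 x 70 mm. Origin: centre of its underside.
- stapler: Bystander: black desk stapler, 130 x 34 x 42 mm. Origin: centre of its underside.
There are look-alikes about, which are no part of the job. What is shaped like the tray but blue or yellow is not meant.

How it is judged:
By the outcome, as a careful person would: the job done as asked, in the order asked, and still so for the second after the job is handed in, with the robot touching nothing.
It also fails if it takes over 56 s, if anything falls off the work surface, if the arm or the gripper's body presses on something with over 40 N, if the wrist force passes 120 N, or if a joint passes its speed limit or range.

## Working session

There is one attempt and no reset: what is moved stays moved. The work goes in short steps, Python scripts to look and compute and a tool call to move; the robot and the scene stay as the last step left them, time stands still between calls to the robot, and variables do not carry over. Pictures are saved under pics/ and viewed, at most 11 in all, crops included, and the job is handed in when it is done.

Besides the shell and the picture viewer there is one more tool, called as name(argument=value, ...), one argument or row to a line, values as JSON. apply_moves: Moves the arm, as the interface text tells. Scaled input: -1 to 1 covers 1000 mm each way for a shift and 90 degrees each way for a turn. Its arguments: {"type":"object","properties":{"targets":{"type":"array","items":{"type":"array","items":{"type":"number"}}},"newtons":{"type":"number"}},"required":["targets"]}

```bash
mkdir -p pics; ls; cat > h.py <<'E'
import numpy as np,cv2
from plant import get_state,capture,close_job
def cap(n,save=None):
    c=capture(n)
    if save: cv2.imwrite('pics/'+save+'.png',c['frame'][:,:,::-1])
    np.savez('/tmp/'+(save or n)+'.npz',**c)
    return c
def pts(c):
    K,T,d=c['camera_matrix'],c['T'],c['range_z']
    v,u=np.mgrid[:d.shape[0],:d.shape[1]]
    P=np.stack([(u-K[0,2])/K[0,0]*d,(v-K[1,2])/K[1,1]*d,d],-1)@T[:3,:3].T+T[:3,3]
    P[d==0]=np.nan
    return P
E
python3 - <<'E'
from h import *
for n in ['side','top','wrist']:
    c=cap(n,n+'0'); print(n,c['T'].round(3).tolist(),c['camera_matrix'].round(1).tolist())
s=get_state();print(s)
a=cv2.imread('pics/side0.png');b=cv2.imread('pics/top0.png')
E
```

```text
pics
side [[0.743, -0.355, 0.567, -0.102], [-0.669, -0.369, 0.646, -0.62], [-0.02, -0.859, -0.511, 0.65], [0.0, 0.0, 0.0, 1.0]] [[374.5, 0.0, 314.1], [0.0, 374.5, 201.8], [0.0, 0.0, 1.0]]
top [[0.021, -0.983, 0.185, 0.231], [-1.0, -0.024, -0.017, 0.037], [0.021, -0.185, -0.983, 1.289], [0.0, 0.0, 0.0, 1.0]] [[368.1, 0.0, 318.8], [0.0, 368.1, 200.8], [0.0, 0.0, 1.0]]
wrist [[-0.251, 0.927, 0.278, 0.093], [0.968, 0.24, 0.075, -0.673], [0.002, 0.288, -0.958, 0.383], [0.0, 0.0, 0.0, 1.0]] [[294.0, 0.0, 321.9], [0.0, 294.0, 198.1], [0.0, 0.0, 1.0]]
{'time_s': 0.15, 'joints': array([-5.89531932e+01,  2.05829666e+01,  6.47228243e-01, -1.40152340e-02,
       -7.01365637e+01, -1.65081844e+01]), 'qd': array([ 0.0099652 , -0.19138938,  0.21718142,  0.11560488, -0.11174618,
        0.0807668 ]), 'joint_torque': array([-1.51258831e-03, -5.83273208e+01,  2.93292153e+01,  7.00114265e+00,
        8.78097519e-03, -1.15937150e-04]), 'tcp_pos': array([ 0.1693393 , -0.65302829,  0.2161397 ]), 'eef_rot': array([ 1.79926934e+02, -7.91267400e-03, -1.65466143e+02]), 'contact_force': array([ 0.03092165, -0.24061109,  0.62708573]), 'moment': array([-0.00253136,  0.04361901,  0.04041953]), 'gripper_force': 0.0, 'gripper_width': 0.08723069242268373}
```

View pics/side0.png

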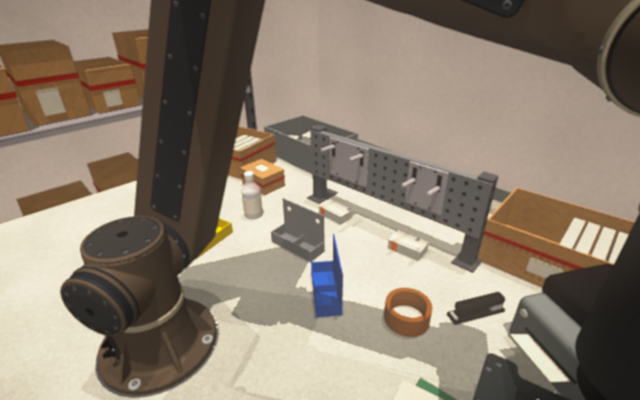

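View pics/top0.png

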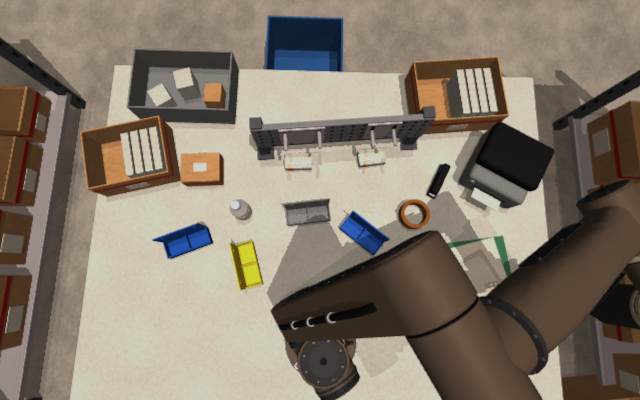

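The side view shows the grey tray at about (298,230), with the panel behind it. In the top view, the tray is at (307,212) with its back plate facing the panel. The wide mount is the left one, around (300,135), and the narrow one is around (380,133).

```bash
python3 - <<'E'
from h import *
t=dict(np.load('/tmp/top0.npz'));s=dict(np.load('/tmp/side0.npz'))
Pt,Ps=pts(t),pts(s)
for (u,v) in [(307,201),(307,215),(285,207),(329,203),(300,123),(340,120),(284,140),(320,138)]: print('top',u,v,Pt[v,u].round(3))
for (u,v) in [(303,215),(298,245),(350,165),(337,155),(420,190),(400,200),(327,148),(360,156)]: print('side',u,v,Ps[v,u].round(3))
# tray top-edge / high points
def box(P,lo,hi): 
    m=np.all((P>lo)&(P<hi),-1); return m
ct=Pt[201,307]
for n,P in (('t',Pt),('s',Ps)):
    m=box(P,[0.38,-0.1,0.1],[0.65,0.2,0.135]); q=P[m]
    print(n,len(q)); 
    if len(q)>5:
        print(q.min(0),q.max(0)); a=np.polyfit(q[:,1],q[:,0],1); print('x=a y+b',a, np.degrees(np.arctan(a[0])))
E
```

```text
top 307 201 [0.45  0.055 0.122]
top 307 215 [0.422 0.055 0.003]
top 285 207 [0.44  0.13  0.055]
top 329 203 [ 0.467 -0.022  0.003]
top 300 123 [0.662 0.08  0.251]
top 340 120 [ 0.676 -0.04   0.248]
top 284 140 [0.616 0.128 0.228]
top 320 138 [0.624 0.019 0.231]
side 303 215 [0.447 0.053 0.092]
side 298 245 [0.397 0.018 0.035]
side 350 165 [0.644 0.064 0.175]
side 337 155 [0.641 0.117 0.192]
side 420 190 [ 0.666 -0.163  0.173]
side 400 200 [ 0.666 -0.107  0.119]
side 327 148 [0.599 0.116 0.227]
side 360 156 [0.633 0.018 0.222]
t 211
[ 0.41405714 -0.09944091  0.10036728] [0.6499199  0.19949974 0.13440701]
x=a y+b [0.90051628 0.45598801] 42.0035513274171
s 638
[ 0.41525586 -0.09810146  0.10000751] [0.64989293 0.19932924 0.13497923]
x=a y+b [0.89972741 0.47486745] 41.97858239898388
```

```bash
python3 - <<'E'
import cv2,numpy as np
b=cv2.imread('pics/top0.png')[95:230,240:440];c=cv2.imread('pics/side0.png')[115:270,260:510]
b=cv2.resize(b,None,fx=3,fy=3,interpolation=2)[:, :600];c=cv2.resize(c,None,fx=3.2,fy=3.2,interpolation=2)
cv2.imwrite('pics/c1.png',b);cv2.imwrite('pics/c2.png',c)
E
```

```text
(no output)
```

View pics/c2.png

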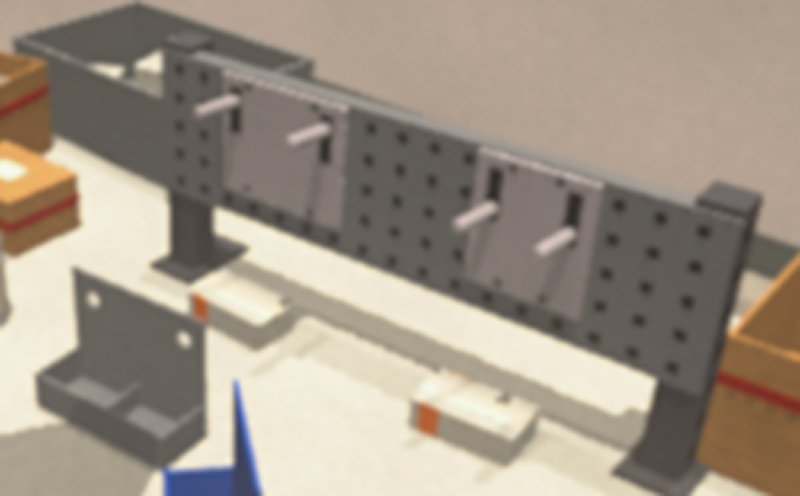

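```bash
cat >> h.py <<'E'
def sel(P,lo,hi): return P[np.all((P>lo)&(P<hi),-1)]
def line(q):
    a=np.polyfit(q[:,1],q[:,0],1)
    for _ in range(3):
        r=q[:,0]-np.polyval(a,q[:,1]); k=abs(r-np.median(r))<2.5*np.median(abs(r-np.median(r)))+1e-4; a=np.polyfit(q[k,1],q[k,0],1)
    return a,k.sum()
E
python3 - <<'E'
from h import *
t=dict(np.load('/tmp/top0.npz'));s=dict(np.load('/tmp/side0.npz'))
Pt,Ps=pts(t),pts(s)
for n,P in (('t',Pt),('s',Ps)):
    print(n)
    q=sel(P,[.42,-.04,.112],[.49,.16,.135]); print(' edge',len(q),q.min(0).round(4),q.max(0).round(4),line(q) if len(q)>3 else '')
    q=sel(P,[.42,-.04,.05],[.49,.16,.112]); print(' plate',len(q),q.min(0).round(4),q.max(0).round(4),line(q) if len(q)>3 else '')
    if n=='s':
        A=np.c_[q[:,1:],np.ones(len(q))]; print(np.linalg.lstsq(A,q[:,0],rcond=None)[0])
    q=sel(P,[.57,-.3,.13],[.60+.03,.2,.26]); 
    # pins: forward of plate
    for lo,hi in ((-.3,-.05),(-.05,.06),(.06,.2)):
        r=q[(q[:,1]>lo)&(q[:,1]<hi)]; print(' pins',len(r),r.min(0).round(4) if len(r) else '',r.max(0).round(4) if len(r) else '')
    q=sel(P,[.635,0.02,.13],[.66,.11,.20]); print(' mountplate',len(q),line(q) if len(q)>9 else '')
    q=sel(P,[.62,-.25,.13],[.70,.2,.26]); print(' panel', np.histogram(q[:,0],bins=np.arange(.62,.70,.004)))
E
```

```text
t
 edge 79 [ 0.4394 -0.016   0.1124] [0.4616 0.1293 0.128 ] (array([-0.14502575,  0.45908639]), np.int64(78))
 plate 148 [ 0.438  -0.0165  0.0501] [0.4608 0.1302 0.112 ] (array([-0.14507439,  0.45781666]), np.int64(138))
 pins 41 [ 0.6113 -0.2174  0.1992] [ 0.6298 -0.1396  0.2108]
 pins 46 [0.5943 0.0155 0.2218] [0.6282 0.0282 0.2354]
 pins 59 [0.5849 0.1177 0.2211] [0.6289 0.1313 0.2342]
 mountplate 194 (array([-0.10229257,  0.6528737 ]), np.int64(184))
 panel (array([ 24,  21,  17,  15, 138, 352, 262, 206, 100, 171, 280, 380, 407,
       195,  96, 160,  67,  54,  35]), array([0.62 , 0.624, 0.628, 0.632, 0.636, 0.64 , 0.644, 0.648, 0.652,
       0.656, 0.66 , 0.664, 0.668, 0.672, 0.676, 0.68 , 0.684, 0.688,
       0.692, 0.696]))
s
 edge 138 [ 0.4357 -0.019   0.1122] [0.4614 0.1285 0.1219] (array([-0.14514923,  0.45573313]), np.int64(117))
 plate 746 [ 0.4345 -0.0194  0.0501] [0.462  0.1318 0.112 ] (array([-0.14620229,  0.45570096]), np.int64(701))
[-0.14638832 -0.00184366  0.45586948]
 pins 63 [ 0.6086 -0.2201  0.1967] [ 0.6298 -0.1406  0.207 ]
 pins 45 [0.5929 0.0117 0.2175] [0.6285 0.0243 0.2304]
 pins 52 [0.5822 0.1149 0.2175] [0.6292 0.1282 0.2293]
 mountplate 508 (array([-0.09854102,  0.65064024]), np.int64(468))
 panel (array([  21,   11,   17,   68,  529,  526,  389,  274,  143,  476,  656,
       1031,  743,  260,  260,  251,   43,   28,   20]), array([0.62 , 0.624, 0.628, 0.632, 0.636, 0.64 , 0.644, 0.648, 0.652,
       0.656, 0.66 , 0.664, 0.668, 0.672, 0.676, 0.68 , 0.684, 0.688,
       0.692, 0.696]))
```

```bash
cat >> h.py <<'E'
from scipy.spatial.transform import Rotation as Ro
def go(p,yaw=None,R=None,p0=None,R0=None):
    "shift (mm, tool axes) and rotvec (deg) from measured pose to target"
    s=get_state(); R0=R0 or Ro.from_euler('xyz',s['eef_rot'],degrees=True); p0=s['tcp_pos'] if p0 is None else p0
    R=R or (Ro.from_euler('xyz',[180,0,yaw],degrees=True) if yaw is not None else R0)
    d=R0.inv().apply(np.array(p)-p0)*1000; r=(R0.inv()*R).as_rotvec(degrees=True)
    print('shift mm',d.round(1),'rot deg',r.round(2),'=',(r/90).round(4))
E
python3 - <<'E'
from h import *
go([.46,-.30,.26]); go([.45,.056,.27],p0=np.array([.46,-.30,.26]));go([.45,.056,.27],yaw=-81.7)
E
```

```text
shift mm [-369.9  268.8  -43.6] rot deg [0. 0. 0.] = [0. 0. 0.]
shift mm [-79.7 347.1  -9.6] rot deg [0. 0. 0.] = [0. 0. 0.]
shift mm [-449.6  616.   -53.1] rot deg [ 7.000e-02  5.000e-02 -8.377e+01] = [ 7.000e-04  5.000e-04 -9.307e-01]
```

apply_moves(
  targets=[
    [1, -0.031, 0.0225, -0.0035, 0, 0, 0],
    [1, -0.031, 0.0225, -0.0035, 0, 0, 0],
    [1, -0.031, 0.0225, -0.0035, 0, 0, 0],
    [1, -0.031, 0.0225, -0.0035, 0, 0, 0],
    [1, -0.031, 0.0225, -0.0035, 0, 0, 0],
    [1, -0.031, 0.0225, -0.0035, 0, 0, 0],
    [1, -0.031, 0.0225, -0.0035, 0, 0, 0],
    [1, -0.031, 0.0225, -0.0035, 0, 0, 0],
    [1, -0.031, 0.0225, -0.0035, 0, 0, 0],
    [1, -0.031, 0.0225, -0.0035, 0, 0, 0],
    [1, -0.031, 0.0225, -0.0035, 0, 0, 0],
    [1, -0.031, 0.0225, -0.0035, 0, 0, 0],
  ],
)

```text
time_s: 1.15
tcp_pos: [0.4625, -0.2968, 0.2591]
eef_rot: [180.0, 0.0, -165.5]
contact_force: [0.3, -0.6, -0.3]
gripper_width: 0.0876
gripper_force: 0.0
```

apply_moves(
  targets=[
    [1, -0.008, 0.0347, -0.001, 0, 0, 0],
    [1, -0.008, 0.0347, -0.001, 0, 0, 0],
    [1, -0.008, 0.0347, -0.001, 0, 0, 0],
    [1, -0.008, 0.0347, -0.001, 0, 0, 0],
    [1, -0.008, 0.0347, -0.001, 0, 0, 0],
    [1, -0.008, 0.0347, -0.001, 0, 0, 0],
    [1, -0.008, 0.0347, -0.001, 0, 0, 0],
    [1, -0.008, 0.0347, -0.001, 0, 0, 0],
    [1, -0.008, 0.0347, -0.001, 0, 0, 0],
    [1, -0.008, 0.0347, -0.001, 0, 0, 0],
  ],
)

```text
time_s: 1.98
tcp_pos: [0.4514, 0.059, 0.2691]
eef_rot: [180.0, 0.0, -165.4]
contact_force: [0.9, 0.5, -0.1]
gripper_width: 0.0876
gripper_force: 0.0
```

apply_moves(
  targets=[
    [1, 0, 0, 0, 0, 0, -0.0776],
    [1, 0, 0, 0, 0, 0, -0.0776],
    [1, 0, 0, 0, 0, 0, -0.0776],
    [1, 0, 0, 0, 0, 0, -0.0776],
    [1, 0, 0, 0, 0, 0, -0.0776],
    [1, 0, 0, 0, 0, 0, -0.0776],
    [1, 0, 0, 0, 0, 0, -0.0776],
    [1, 0, 0, 0, 0, 0, -0.0776],
    [1, 0, 0, 0, 0, 0, -0.0776],
    [1, 0, 0, 0, 0, 0, -0.0776],
    [1, 0, 0, 0, 0, 0, -0.0776],
    [1, 0, 0, 0, 0, 0, -0.0776],
    [1, 0, 0, 0, 0, 0, 0],
    [1, 0, 0, 0, 0, 0, 0],
  ],
)

```text
time_s: 3.15
tcp_pos: [0.4519, 0.0573, 0.2688]
eef_rot: [180.0, 0.0, -81.9]
contact_force: [-0.6, -0.5, -0.9]
gripper_width: 0.0874
gripper_force: 0.0
```

```bash
python3 - <<'E'
from h import *
s=get_state();print(s['tcp_pos'],s['eef_rot'],s['joints'].round(1),s['time_s'])
w=cap('wrist','w1');P=pts(w)
v=w['T'][:3,3];print(v)
for lo,hi in ((.112,.135),(.05,.112)):
    q=sel(P,[.42,-.04,lo],[.49,.16,hi]); print(len(q),q.min(0).round(4),q.max(0).round(4),line(q),np.median(q[:,2]))
s2=cap('side','s1');P=pts(s2)
q=sel(P,[.42,-.04,.05],[.49,.16,.112]); print(len(q),line(q) if len(q)>9 else '')
E
```

```text
[0.45190173 0.05733195 0.26875525] [ 1.79986600e+02  1.39531308e-03 -8.18752565e+01] [ 32.1  -2.6 -20.6  -0.  -72.  -24. ] 3.15
[ 0.46243772 -0.02061819  0.43609705]
527 [ 0.4369 -0.0174  0.1172] [0.4614 0.13   0.1218] (array([-0.14475527,  0.45741026]), np.int64(527)) 0.11970023034164595Traceback (most recent call last):
  File "<stdin>", line 6, in <module>
    return umr_minimum(a, axis, None, out, keepdims, initial, where)
ValueError: zero-size array to reduction operation minimum which has no identity
```

View pics/w1.png

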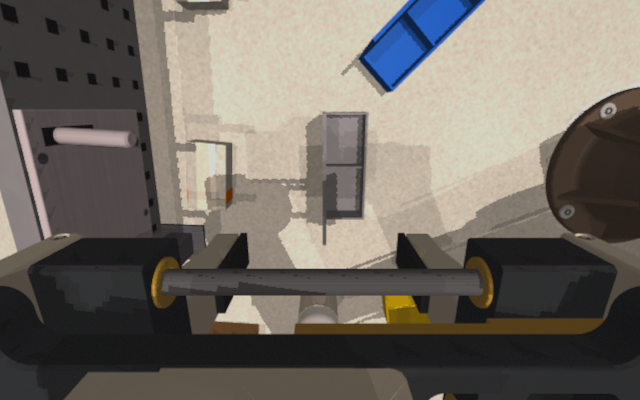

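The wrist view shows the plate's top edge running from about (324,115) to (324,243), centred between the fingers. I'll descend and grip it.

apply_moves(
  targets=[
    [1, 0, 0.0026, 0.031, 0, 0, -0.001],
    [1, 0, 0, 0.031, 0, 0, 0],
    [1, 0, 0, 0.031, 0, 0, 0],
    [1, 0, 0, 0.031, 0, 0, 0],
    [1, 0.001, 0, 0.021, 0, 0, 0],
    [1, 0, 0, 0.0105, 0, 0, 0],
    [1, 0, 0, 0, 0, 0, 0],
    [0, 0, 0, 0, 0, 0, 0],
    [0, 0, 0, 0, 0, 0, 0],
    [0, 0, 0, 0, 0, 0, 0],
    [0, 0, 0, 0, 0, 0, 0],
    [0, 0, 0, 0, 0, 0, 0],
    [0, 0, 0, 0, 0, 0, 0],
    [0, 0, 0, 0, 0, 0, 0],
    [0, 0, 0, 0, 0, 0, 0],
    [0, 0, 0, 0, 0, 0, 0],
  ],
  newtons=40,
)

```text
time_s: 4.53
tcp_pos: [0.4496, 0.056, 0.1134]
eef_rot: [-180.0, 0.0, -81.6]
contact_force: [0.4, -0.5, 0.1]
gripper_width: 0.0335
gripper_force: 0.0
```

apply_moves(
  targets=[
    [0, 0, 0, 0, 0, 0, 0],
    [0, 0, 0, 0, 0, 0, 0],
    [0, 0, 0, 0, 0, 0, 0],
    [0, 0, 0, 0, 0, 0, 0],
    [0, 0, 0, 0, 0, 0, 0],
    [0, 0, 0, 0, 0, 0, 0],
    [0, 0, 0, 0, 0, 0, 0],
    [0, 0, 0, 0, 0, 0, 0],
  ],
)

```text
time_s: 5.2
tcp_pos: [0.4496, 0.056, 0.1134]
eef_rot: [-180.0, -0.0, -81.6]
contact_force: [0.1, 0.6, 0.9]
gripper_width: 0.0005
gripper_force: 0.0
```

```bash
python3 - <<'E'
from h import *
s=get_state();print(s['gripper_width'],s['gripper_force'])
w=cap('wrist','w2');c=cap('side','s2')
cv2.imwrite('pics/s2c.png',cv2.resize(np.hstack([c['frame'][130:330,200:400],w['frame'][100:300,220:420]])[:,:,::-1],None,fx=2,fy=2))
for n,P in (('w',pts(w)),('s',pts(c))):
  for lo,hi in ((.112,.135),(.03,.112)):
    q=sel(P,[.40,-.04,lo],[.49,.16,hi]); print(n,len(q),line(q) if len(q)>5 else '')
E
```

```text
0.0004975316386486728 0.0
w 1310 (array([-0.14509962,  0.45742296]), np.int64(1091))
w 473 (array([-0.73071636,  0.40255392]), np.int64(396))
s 147 (array([-0.14729794,  0.45596802]), np.int64(105))
s 1040 (array([-0.14580964,  0.45559609]), np.int64(913))
```

View pics/s2c.png

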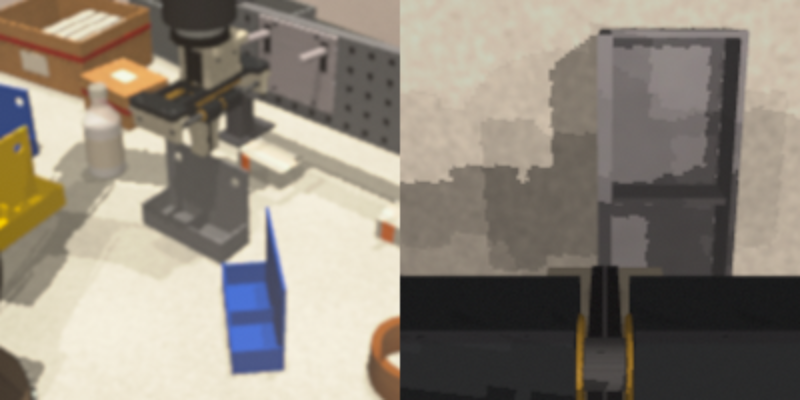

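```bash
python3 - <<'E'
from h import *
c=dict(np.load('/tmp/s2.npz'));P=pts(c)
for u in (298,300,302,304,306): 
    print(u,[(v,*(P[v,u]*1000).round(0)) for v in range(186,216,3)])
cv2.imwrite('pics/s2d.png',cv2.resize(c['frame'][160:260,260:360][:,:,::-1],None,fx=6,fy=6,interpolation=cv2.INTER_NEAREST))
E
```

```text
298 [(186, np.float64(419.0), np.float64(33.0), np.float64(201.0)), (189, np.float64(406.0), np.float64(18.0), np.float64(203.0)), (192, np.float64(430.0), np.float64(49.0), np.float64(173.0)), (195, np.float64(430.0), np.float64(49.0), np.float64(164.0)), (198, np.float64(431.0), np.float64(51.0), np.float64(154.0)), (201, np.float64(433.0), np.float64(54.0), np.float64(143.0)), (204, np.float64(433.0), np.float64(54.0), np.float64(133.0)), (207, np.float64(444.0), np.float64(70.0), np.float64(112.0)), (210, np.float64(444.0), np.float64(70.0), np.float64(102.0)), (213, np.float64(445.0), np.float64(72.0), np.float64(91.0))]
300 [(186, np.float64(416.0), np.float64(22.0), np.float64(206.0)), (189, np.float64(413.0), np.float64(18.0), np.float64(201.0)), (192, np.float64(431.0), np.float64(42.0), np.float64(176.0)), (195, np.float64(433.0), np.float64(44.0), np.float64(165.0)), (198, np.float64(432.0), np.float64(44.0), np.float64(156.0)), (201, np.float64(435.0), np.float64(48.0), np.float64(144.0)), (204, np.float64(435.0), np.float64(49.0), np.float64(135.0)), (207, np.float64(434
[... 1371 characters left out ...]
), (213, np.float64(448.0), np.float64(49.0), np.float64(101.0))]
306 [(186, np.float64(428.0), np.float64(13.0), np.float64(206.0)), (189, np.float64(429.0), np.float64(15.0), np.float64(196.0)), (192, np.float64(452.0), np.float64(43.0), np.float64(167.0)), (195, np.float64(456.0), np.float64(48.0), np.float64(154.0)), (198, np.float64(456.0), np.float64(48.0), np.float64(145.0)), (201, np.float64(455.0), np.float64(47.0), np.float64(137.0)), (204, np.float64(454.0), np.float64(47.0), np.float64(128.0)), (207, np.float64(452.0), np.float64(44.0), np.float64(120.0)), (210, np.float64(450.0), np.float64(42.0), np.float64(112.0)), (213, np.float64(448.0), np.float64(41.0), np.float64(104.0))]
```

View pics/s2d.png

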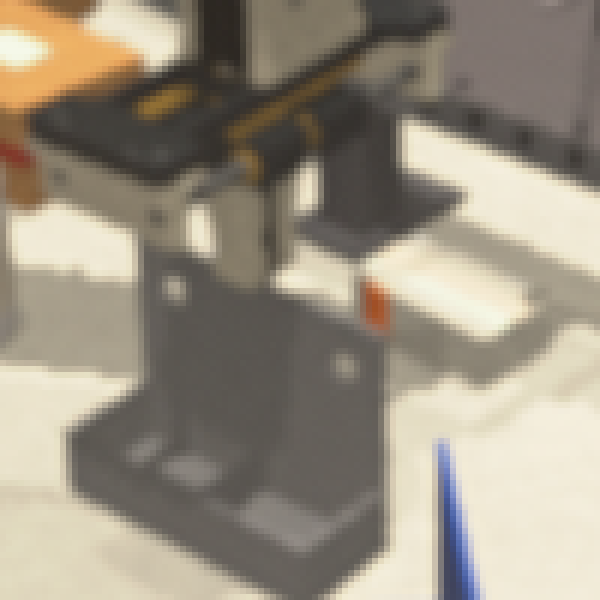

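The fingers closed just above the edge: the side depth puts the tips at z≈0.124, so they are about 30 mm higher than the tool data implies. I'll open, go down 29 mm and grip again. That is safe under either reading.

apply_moves(
  targets=[
    [0.6, 0, 0, 0, 0, 0, 0],
    [0.6, 0, 0, 0, 0, 0, 0],
    [0.6, 0, 0, 0, 0, 0, 0],
    [0.6, 0, 0, 0, 0, 0, 0],
    [0.6, 0, 0, 0, 0, 0, 0],
    [0.6, 0, 0, 0, 0, 0, 0],
    [0.6, 0, 0, 0, 0, 0, 0],
    [0.6, 0, 0, 0, 0, 0, 0],
    [0.6, 0, 0, 0.01, 0, 0, -0.0015],
    [0.6, 0, 0, 0.01, 0, 0, 0],
    [0.6, 0, 0, 0.009, 0, 0, 0],
    [0.6, 0, 0, 0, 0, 0, 0],
  ],
)

```text
time_s: 6.3
tcp_pos: [0.4486, 0.0555, 0.0828]
eef_rot: [179.9, -0.0, -81.4]
contact_force: [0.3, -0.2, 0.4]
gripper_width: 0.0524
gripper_force: 0.0
```

apply_moves(
  targets=[
    [0, 0, 0, 0, 0, 0, 0],
    [0, 0, 0, 0, 0, 0, 0],
    [0, 0, 0, 0, 0, 0, 0],
    [0, 0, 0, 0, 0, 0, 0],
    [0, 0, 0, 0, 0, 0, 0],
    [0, 0, 0, 0, 0, 0, 0],
    [0, 0, 0, 0, 0, 0, 0],
    [0, 0, 0, 0, 0, 0, 0],
    [0, 0, 0, 0, 0, 0, 0],
    [0, 0, 0, 0, 0, 0, 0],
    [0, 0, 0, 0, 0, 0, 0],
    [0, 0, 0, 0, 0, 0, 0],
  ],
)

```text
time_s: 7.3
tcp_pos: [0.4497, 0.056, 0.0844]
eef_rot: [-180.0, 0.0, -81.4]
contact_force: [0.0, 0.4, 1.4]
gripper_width: 0.0038
gripper_force: 40.0
```

```bash
python3 - <<'E'
from h import *
s=get_state();print(s['tcp_pos'],s['eef_rot'],s['gripper_width'],s['gripper_force'],s['contact_force'])
c=cap('side','s3');P=pts(c)
for u in (298,300,302,304,306): 
    print(u,[tuple((P[v,u]*1000).round(0).tolist()) for v in range(196,226,3)])
E
```

```text
[0.44968765 0.0560307  0.08442124] [-1.79993501e+02  2.91743102e-03 -8.14242212e+01] 0.003756205580743321 40.001546144485474 [0.01288837 0.38148845 1.43121655]
298 [(416.0, 32.0, 174.0), (404.0, 17.0, 176.0), (426.0, 46.0, 146.0), (428.0, 49.0, 135.0), (430.0, 52.0, 123.0), (430.0, 52.0, 113.0), (434.0, 58.0, 99.0), (446.0, 74.0, 77.0), (445.0, 74.0, 67.0), (444.0, 73.0, 57.0)]
300 [(416.0, 24.0, 177.0), (410.0, 17.0, 174.0), (430.0, 43.0, 145.0), (429.0, 42.0, 137.0), (432.0, 46.0, 125.0), (432.0, 46.0, 115.0), (433.0, 49.0, 104.0), (446.0, 65.0, 80.0), (445.0, 65.0, 71.0), (445.0, 65.0, 61.0)]
302 [(418.0, 18.0, 179.0), (416.0, 17.0, 171.0), (437.0, 43.0, 143.0), (437.0, 43.0, 134.0), (437.0, 43.0, 124.0), (436.0, 43.0, 115.0), (436.0, 43.0, 105.0), (447.0, 58.0, 83.0), (448.0, 59.0, 73.0), (447.0, 58.0, 63.0)]
304 [(421.0, 14.0, 179.0), (418.0, 11.0, 173.0), (445.0, 44.0, 138.0), (443.0, 42.0, 131.0), (447.0, 47.0, 118.0), (443.0, 43.0, 112.0), (444.0, 44.0, 101.0), (447.0, 48.0, 88.0), (448.0, 50.0, 77.0), (447.0, 50.0, 67.0)]
306 [(427.0, 13.0, 177.0), (425.0, 11.0, 170.0), (455.0, 47.0, 133.0), (454.0, 47.0, 124.0), (449.0, 41.0, 120.0), (448.0, 41.0, 111.0), (449.0, 42.0, 100.0), (449.0, 43.0, 90.0), (450.0, 44.0, 79.0), (449.0, 44.0, 69.0)]
```

The tray is gripped, with the plate 4 mm between the pads and a 40 N grip. I'll lift it and bring it in front of the pins.

apply_moves(
  targets=[
    [0, 0, 0, -0.005, 0, 0, 0],
    [0, 0, 0, -0.01, 0, 0, 0],
    [0, 0, 0, -0.02, 0, 0, 0],
    [0, 0, 0, -0.024, 0, 0, 0],
    [0, 0, 0, -0.024, 0, 0, 0],
    [0, 0, 0, -0.024, 0, 0, 0],
    [0, 0, 0, -0.018, 0, 0, 0],
    [0, 0, 0, -0.006, 0, 0, 0],
    [0, 0, -0.008, 0, 0, 0, 0],
    [0, 0.001, -0.02, 0, 0, 0, 0],
    [0, 0.001, -0.025, 0, 0, 0, 0],
    [0, 0.001, -0.025, 0, 0, 0, 0],
    [0, 0, -0.012, 0, 0, 0, 0.01],
    [0, 0, -0.004, 0, 0, 0, 0.02],
    [0, 0, 0, 0, 0, 0, 0],
    [0, 0, 0, 0, 0, 0, 0],
    [0, 0, 0, 0, 0, 0, 0],
  ],
)

```text
time_s: 8.77
tcp_pos: [0.5422, 0.0668, 0.2143]
eef_rot: [179.9, -0.0, -84.1]
contact_force: [-0.2, 0.1, -4.0]
gripper_width: 0.0039
gripper_force: 40.0
```

```bash
python3 - <<'E'
from h import *
s=get_state();print(s['tcp_pos'],s['eef_rot'],s['gripper_width'],s['gripper_force'],s['contact_force'],s['joints'].round(1))
w=cap('wrist','w4');c=cap('side','s4')
a=np.hstack([cv2.resize(w['frame'][0:270,60:460],None,fx=1,fy=1),cv2.resize(c['frame'][110:245,260:460],None,fx=2,fy=2)])
cv2.imwrite('pics/a4.png',a[:,:,::-1])
E
```

```text
[0.54217959 0.06675321 0.21430941] [ 1.79887691e+02 -2.04263135e-02 -8.40910557e+01] 0.0038522274248511 40.00116169452667 [-0.19145836  0.10224266 -4.04768516] [ 27.6   8.6 -15.8  -0.  -65.7 -21.6]
```

View pics/a4.png

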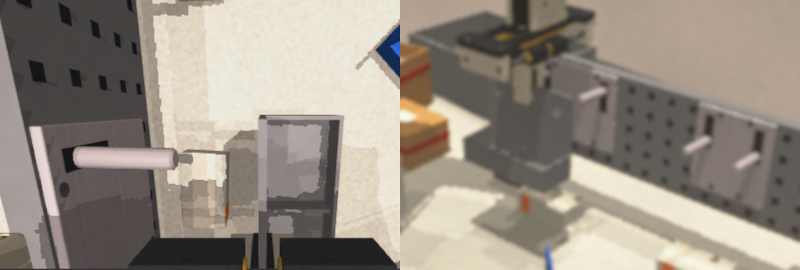

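The wrist view shows the right pin running from about (135,157) to (237,158), and the tray's plate edge at column ~322 with its end at row ~116. I'll measure them relative to each other in this one view.

```bash
cat > rel.py <<'E'
from h import *
import sys
from scipy.optimize import least_squares
def rel(name,zp=.2143+.0096):
    w=dict(np.load(f'/tmp/{name}.npz'));P=pts(w);s=get_state();t=s['tcp_pos']
    q=sel(P,[t[0]-.02,-.04,t[2]+.0096+.02],[t[0]+.02,t[1]-.02,t[2]+.0096+.034])
    a,k=line(q); yl=q[:,1].min(); print('edge z',np.median(q[:,2]).round(4),'yaw',np.degrees(np.arctan(-a[0])).round(2),'n',k,'right end y',yl.round(4),'x there',np.polyval(a,yl).round(4))
    m=sel(P,[.62,-.02,.14],[.67,.09,.20]); b,k2=line(m); print('mount yaw',np.degrees(np.arctan(-b[0])).round(2),'b',b.round(4),k2)
    pin=sel(P,[.58,-.02,.205],[.64,.06,.245])
    print('pin n',len(pin),pin.min(0).round(4),pin.max(0).round(4))
    # cylinder fit r=6: axis point at tip x0, direction
    f=lambda p:(np.linalg.norm(np.cross(pin-[.6,p[0],p[1]],(d:=np.array([1,p[2],p[3]]))/np.linalg.norm(d)),axis=1)-.006)
    r=least_squares(f,[.02,.222,.1,-.087],loss='soft_l1',f_scale=.001).x; print('pin axis at x=.6: y,z',r[:2].round(4),'slopes',r[2:].round(3))
    return a,b,r
if __name__=='__main__': rel(sys.argv[1])
E
python3 rel.py w4; python3 - <<'E'
from h import *
P=pts(dict(np.load('/tmp/s4.npz')))
for n,f in (('side','side0'),('top','top0')):
    P=pts(dict(np.load(f'/tmp/{f}.npz')))
    from scipy.optimize import least_squares
    for lo,hi in ((-.01,.06),(.09,.15)):
        pin=sel(P,[.575,lo,.205],[.632,hi,.245])
        g=lambda p:(np.linalg.norm(np.cross(pin-[.6,p[0],p[1]],(d:=np.array([1,.1,-.087]))/np.linalg.norm(d)),axis=1)-.006)
        r=least_squares(g,[(lo+hi)/2,.222],loss='soft_l1',f_scale=.001).x; print(n,len(pin),r.round(4),pin[:,0].min().round(4))
E
```

```text
edge z 0.2494 yaw 5.55 n 982 right end y -0.0077 x there 0.5491
mount yaw 9.87 b [-0.1739  0.6554] 4543
pin n 1954 [0.5927 0.0131 0.2193] [0.64  0.029 0.231]
pin axis at x=.6: y,z [0.0194 0.2232] slopes [ 0.099 -0.085]
side 46 [0.0196 0.2234] 0.5929
side 53 [0.1241 0.2226] 0.5822
top 49 [0.0197 0.2265] 0.5943
top 62 [0.1247 0.2251] 0.5849
```

apply_moves(
  targets=[
    [0, 0.0009, -0.006, 0, 0, 0, 0],
    [0, 0, -0.01, 0, 0, 0, 0],
    [0, 0, -0.01, 0, 0, 0, 0],
    [0, 0, -0.008, 0, 0, 0, 0],
    [0, 0, -0.004, 0, 0, 0, 0],
    [0, 0, 0, 0, 0, 0, 0],
    [0, 0, 0, 0, 0, 0, 0],
  ],
)

```text
time_s: 9.45
tcp_pos: [0.581, 0.0699, 0.2148]
eef_rot: [179.9, -0.0, -84.1]
contact_force: [-1.3, 0.6, -4.7]
gripper_width: 0.0038
gripper_force: 40.0
```

```bash
python3 - <<'E'
from h import *
s=get_state();print(s['tcp_pos'],s['eef_rot'])
w=cap('wrist','w5');cap('side','s5')
E
python3 rel.py w5
```

```text
[0.58096974 0.06987554 0.21482351] [ 1.79940510e+02 -1.18313426e-02 -8.41469162e+01]
edge z 0.2499 yaw 5.5 n 979 right end y -0.0045 x there 0.5878
mount yaw 9.96 b [-0.1757  0.6554] 2729
pin n 2031 [ 0.5839 -0.0045  0.2127] [0.64   0.06   0.2449]
pin axis at x=.6: y,z [0.0203 0.2235] slopes [ 0.061 -0.096]
```

apply_moves(
  targets=[
    [0, 0, -0.003, 0, 0, 0, 0],
    [0, 0, -0.003, 0, 0, 0, 0],
    [0, 0, -0.003, 0.0002, 0, 0, 0],
    [0, 0, -0.003, 0.0002, 0, 0, 0],
    [0, 0, 0, 0, 0, 0, 0],
    [0, 0, 0, 0, 0, 0, 0],
  ],
)

```text
time_s: 10.05
tcp_pos: [0.593, 0.0712, 0.2148]
eef_rot: [180.0, -0.0, -84.1]
contact_force: [0.3, 0.0, -4.3]
gripper_width: 0.0036
gripper_force: 40.0
```

apply_moves(
  targets=[
    [0, 0, -0.003, 0.0003, 0, 0, 0],
    [0, 0, -0.003, 0.0003, 0, 0, 0],
    [0, 0, -0.003, 0.0003, 0, 0, 0],
    [0, 0, -0.003, 0.0003, 0, 0, 0],
    [0, 0, -0.003, 0.0003, 0, 0, 0],
    [0, 0, -0.003, 0.0002, 0, 0, 0],
    [0, 0, 0, 0, 0, 0, 0],
    [0, 0, 0, 0, 0, 0, 0],
  ],
)

```text
time_s: 10.72
tcp_pos: [0.6109, 0.073, 0.2131]
eef_rot: [180.0, -0.0, -84.1]
contact_force: [0.4, 0.4, -3.4]
gripper_width: 0.0038
gripper_force: 40.0
```

```bash
python3 - <<'E'
from h import *
s=get_state();print(s['tcp_pos'],s['eef_rot'],s['contact_force'],s['moment'])
w=cap('wrist','w6');c=cap('side','s6')
a=np.hstack([w['frame'][0:270,60:460],cv2.resize(c['frame'][120:255,270:470],None,fx=2,fy=2)])
cv2.imwrite('pics/a6.png',a[:,:,::-1])
E
```

```text
[0.61087019 0.07303123 0.21305117] [ 1.79979831e+02 -3.26079551e-03 -8.41348340e+01] [ 0.42188393  0.42487877 -3.38205607] [0.04286208 0.10489545 0.01724239]
```

View pics/a6.png

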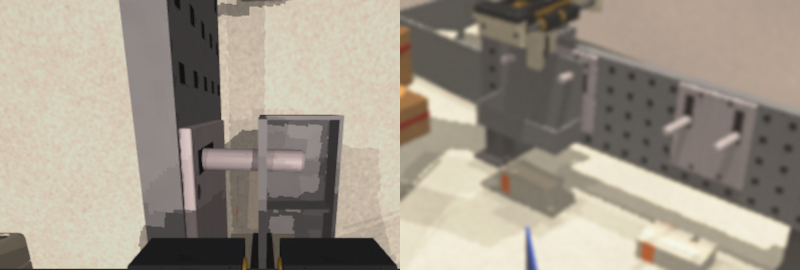

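Both pins are through the holes: the right one is visible at about (280,160) in the wrist crop, and both show at (507,60) and (567,75) in the side crop. I'll set the weight on the pins, open slightly with a small shift back, and rise.

apply_moves(
  targets=[
    [0, 0, 0, 0.0005, 0, 0, 0],
    [0, 0, 0, 0.0005, 0, 0, 0],
    [0, 0, 0, 0, 0, 0, 0],
    [0.05, 0, 0, 0, 0, 0, 0],
    [0.1, 0, 0.001, 0, 0, 0, 0],
    [0.15, 0, 0.001, 0, 0, 0, 0],
    [0.2, 0, 0.0005, 0, 0, 0, 0],
    [0.2, 0, 0, 0, 0, 0, 0],
    [0.2, 0, 0, 0, 0, 0, 0],
    [0.2, 0, 0, 0, 0, 0, 0],
    [0.2, 0, 0, 0, 0, 0, 0],
    [0.2, 0, 0, 0, 0, 0, 0],
  ],
)

```text
time_s: 11.82
tcp_pos: [0.6083, 0.0728, 0.2123]
eef_rot: [-180.0, 0.0, -84.1]
contact_force: [-0.4, 0.2, -0.3]
gripper_width: 0.0176
gripper_force: 0.0
```

apply_moves(
  targets=[
    [0.2, 0, 0, -0.005, 0, 0, 0],
    [0.2, 0, 0, -0.01, 0, 0, 0],
    [0.2, 0, 0, -0.015, 0, 0, 0],
    [0.2, 0, 0, -0.02, 0, 0, 0],
    [0.2, 0, 0, -0.02, 0, 0, 0],
    [0.2, 0, 0, 0, 0, 0, 0],
  ],
)

```text
time_s: 12.32
tcp_pos: [0.6104, 0.0729, 0.288]
eef_rot: [-179.6, 0.0, -84.1]
contact_force: [0.1, 0.0, 1.0]
gripper_width: 0.0174
gripper_force: 0.0
```

```bash
python3 - <<'E'
from h import *
s=get_state();print(s['tcp_pos'],s['eef_rot'],s['joints'].round(1))
w=cap('wrist','w7');c=cap('side','s7')
P=pts(w);t=s['tcp_pos']
q=sel(P,[.57,-.03,.232],[.632,.17,.26]);print(len(q),q.min(0).round(4),q.max(0).round(4),line(q),np.median(q[:,2]))
P=pts(c)
for z in (.14,.16,.18,.20,.22,.24):
    q=sel(P,[.57,.0,z-.008],[.66,.14,z+.008]);q=q[abs(q[:,1]-.073)<.03];print(z,len(q),(np.median(q[:,0]+.0985*(q[:,1]-.073))).round(4) if len(q) else '')
a=np.hstack([w['frame'][0:270,60:460],cv2.resize(c['frame'][120:255,270:470],None,fx=2,fy=2)])
cv2.imwrite('pics/a7.png',a[:,:,::-1])
E
```

```text
[0.61039263 0.07291933 0.28801263] [-1.79570270e+02  2.78853217e-02 -8.40976658e+01] [ 25.1  12.5  -1.3   0.1 -75.8 -19.2]
885 [ 0.6004 -0.0016  0.232 ] [0.6197 0.1481 0.2489] (array([-0.10651597,  0.61756424]), np.int64(842)) 0.24706642930184566
0.14 76 0.6126
0.16 81 0.6123
0.18 75 0.6112
0.2 79 0.61
0.22 83 0.609
0.24 211 0.642
```

View pics/a7.png

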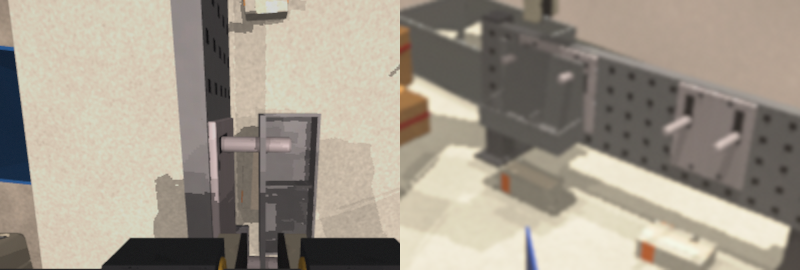

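The tray hangs on both pins, leaning slightly, with its front face at x≈0.609. Next I'll back off with the fingers shut, drop to hole height and tilt the tool 20° so the tip leads.

apply_moves(
  targets=[
    [0, 0, 0.015, 0, 0, 0, 0],
    [0, 0, 0.025, 0, 0, 0, 0],
    [0, 0, 0.03, 0, 0, 0, 0],
    [0, 0, 0.03, 0, 0, 0, 0],
    [0, 0, 0, 0.02, 0, 0, 0],
    [0, 0, 0, 0.025, 0, 0, 0],
    [0, 0, 0, 0.025, 0, 0, 0],
    [0, 0, 0, 0.014, 0, 0, 0],
    [0, 0, 0, 0, 0.074, 0, 0],
    [0, 0, 0, 0, 0.074, 0, 0],
    [0, 0, 0, 0, 0.074, 0, 0],
    [0, 0, 0, 0, 0, 0, 0],
    [0, 0, 0, 0, 0, 0, 0],
  ],
)

```text
time_s: 13.5
tcp_pos: [0.5037, 0.0596, 0.1946]
eef_rot: [-160.3, -0.2, -84.1]
contact_force: [2.0, 0.0, 1.9]
gripper_width: 0.0002
gripper_force: 0.0
```

```bash
python3 - <<'E'
from h import *
s=get_state();print(s['tcp_pos'],s['eef_rot'],s['joints'].round(1),s['gripper_width'],s['contact_force'])
c=cap('side','s8');P=pts(c)
q=sel(P,[.45,.03,.19],[.575,.1,.27])
for z in np.arange(.205,.27,.005):
    r=q[abs(q[:,2]-z)<.0025]; print(z.round(3),len(r),np.percentile(r,[2,98],axis=0).round(3).tolist() if len(r) else '')
cv2.imwrite('pics/a8.png',cv2.resize(c['frame'][110:260,230:430],None,fx=3,fy=3)[:,:,::-1])
E
```

```text
[0.50374554 0.05957085 0.19462638] [-160.31041755   -0.17801701  -84.0584527 ] [ 36.4  -7.1 -44.2  16.8 -36.9 -42.4] 0.00021023690488948944 [2.02587646 0.01257946 1.94499737]
0.205 14 [[0.481, 0.044, 0.203], [0.501, 0.067, 0.207]]
0.21 19 [[0.481, 0.046, 0.208], [0.511, 0.064, 0.212]]
0.215 25 [[0.477, 0.046, 0.213], [0.512, 0.064, 0.217]]
0.22 22 [[0.476, 0.046, 0.218], [0.511, 0.066, 0.222]]
0.225 19 [[0.473, 0.045, 0.223], [0.508, 0.062, 0.227]]
0.23 21 [[0.471, 0.043, 0.228], [0.507, 0.063, 0.232]]
0.235 26 [[0.466, 0.044, 0.233], [0.506, 0.058, 0.237]]
0.24 20 [[0.464, 0.044, 0.239], [0.505, 0.052, 0.242]]
0.245 9 [[0.462, 0.044, 0.243], [0.507, 0.05, 0.246]]
0.25 1 [[0.5, 0.046, 0.249], [0.5, 0.046, 0.249]]
0.255 0 
0.26 0 
0.265 0 
0.27 0
```

View pics/a8.png

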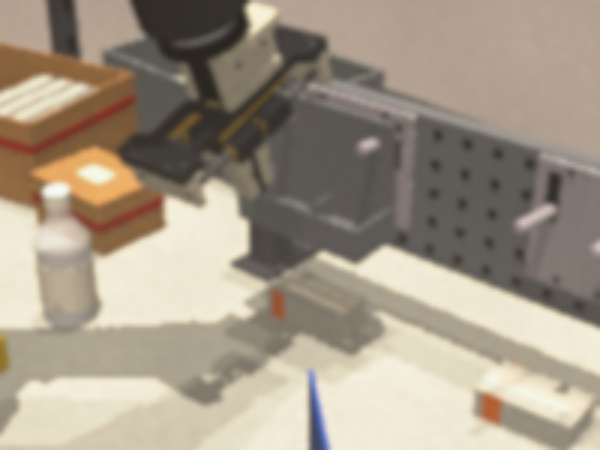

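apply_moves(
  targets=[
    [0, -0.002, -0.0027, -0.0075, 0, 0, 0],
    [0, -0.002, -0.016, 0.0057, 0, 0, 0],
    [0, 0, -0.018, 0.0064, 0, 0, 0],
    [0, 0, -0.018, 0.0064, 0, 0, 0],
    [0, 0, -0.018, 0.0064, 0, 0, 0],
    [0, 0, -0.01, 0.0036, 0, 0, 0],
    [0, 0, 0, 0, 0, 0, 0],
    [0, 0, 0, 0, 0, 0, 0],
  ],
)

```text
time_s: 14.22
tcp_pos: [0.5936, 0.0754, 0.2068]
eef_rot: [-160.1, 0.0, -84.2]
contact_force: [-0.3, -0.6, 0.2]
gripper_width: 0.0003
gripper_force: 0.0
```

```bash
python3 - <<'E'
from h import *
s=get_state();print(s['tcp_pos'],s['eef_rot'],s['contact_force'])
c=cap('side','s9');P=pts(c)
q=sel(P,[.53,.04,.19],[.66,.1,.25])
for z in np.arange(.205,.25,.005):
    r=q[abs(q[:,2]-z)<.0025]; print(z.round(3),len(r),np.sort(r[:,0]).round(3)[::2].tolist())
E
```

```text
[0.59363068 0.07541    0.20681204] [-1.60053839e+02  4.19942419e-03 -8.41933090e+01] [-0.30671181 -0.64969358  0.17938647]
0.205 16 [0.611, 0.613, 0.613, 0.614, 0.615, 0.615, 0.616, 0.616]
0.21 13 [0.611, 0.612, 0.612, 0.613, 0.613, 0.614, 0.614]
0.215 25 [0.573, 0.574, 0.574, 0.575, 0.576, 0.586, 0.61, 0.611, 0.612, 0.613, 0.613, 0.614, 0.616]
0.22 27 [0.569, 0.571, 0.571, 0.573, 0.579, 0.593, 0.596, 0.61, 0.611, 0.612, 0.612, 0.613, 0.614, 0.614]
0.225 35 [0.567, 0.569, 0.57, 0.571, 0.572, 0.575, 0.583, 0.587, 0.593, 0.599, 0.607, 0.609, 0.61, 0.611, 0.612, 0.612, 0.613, 0.615]
0.23 45 [0.568, 0.568, 0.569, 0.57, 0.577, 0.582, 0.584, 0.59, 0.595, 0.598, 0.608, 0.609, 0.61, 0.611, 0.612, 0.641, 0.642, 0.643, 0.643, 0.644, 0.645, 0.647, 0.647]
0.235 57 [0.564, 0.564, 0.565, 0.566, 0.57, 0.574, 0.583, 0.589, 0.592, 0.599, 0.608, 0.608, 0.609, 0.609, 0.611, 0.64, 0.64, 0.642, 0.642, 0.643, 0.644, 0.644, 0.644, 0.644, 0.645, 0.646, 0.647, 0.647, 0.649]
0.24 68 [0.559, 0.561, 0.561, 0.562, 0.566, 0.571, 0.573, 0.581, 0.59, 0.592, 0.593, 0.604, 0.606, 0.607, 0.607, 0.608, 0.608, 0.609, 0.609, 0.611, 0.64, 0.64, 0.641, 0.642, 0.642, 0.643, 0.643, 0.644, 0.644, 0.644, 0.645, 0.646, 0.646, 0.647]
0.245 95 [0.556, 0.559, 0.56, 0.566, 0.574, 0.582, 0.585, 0.593, 0.596, 0.604, 0.606, 0.606, 0.607, 0.607, 0.608, 0.609, 0.61, 0.611, 0.64, 0.641, 0.642, 0.644, 0.644, 0.645, 0.646, 0.646, 0.648, 0.648, 0.648, 0.649, 0.649, 0.649, 0.65, 0.65, 0.65, 0.651, 0.651, 0.652, 0.652, 0.653, 0.653, 0.655, 0.656, 0.656, 0.657, 0.658, 0.659, 0.659]
0.25 14 [0.557, 0.557, 0.563, 0.568, 0.58, 0.586, 0.606]
```

apply_moves(
  targets=[
    [0, 0.002, 0.0017, 0.0047, 0, 0, 0],
    [0, 0, 0, 0, 0, 0, 0],
    [0, 0, -0.0028, 0.001, 0, 0, 0],
    [0, 0, -0.0028, 0.001, 0, 0, 0],
    [0, 0, -0.0028, 0.001, 0, 0, 0],
    [0, 0, -0.0028, 0.001, 0, 0, 0],
    [0, 0, -0.0028, 0.001, 0, 0, 0],
    [0, 0, 0, 0, 0, 0, 0],
  ],
)

```text
time_s: 14.93
tcp_pos: [0.6084, 0.0749, 0.2017]
eef_rot: [-160.0, -0.0, -84.1]
contact_force: [-0.4, -0.6, 0.1]
gripper_width: 0.0004
gripper_force: 0.2
```

apply_moves(
  targets=[
    [0, 0, -0.0019, 0.0007, 0, 0, 0],
    [0, 0, -0.0019, 0.0007, 0, 0, 0],
    [0, 0, -0.0019, 0.0007, 0, 0, 0],
    [0, 0, -0.0019, 0.0007, 0, 0, 0],
    [0, 0, 0, 0, 0, 0, 0],
  ],
)

```text
time_s: 15.35
tcp_pos: [0.6163, 0.0757, 0.2017]
eef_rot: [-160.0, -0.0, -84.1]
contact_force: [-1.5, -0.4, -0.3]
gripper_width: 0.0004
gripper_force: 0.5
```

```bash
cat > chk.py <<'E'
from h import *
import sys
s=get_state();print(s['tcp_pos'],s['contact_force'],s['moment'])
c=cap('side',sys.argv[1]);P=pts(c)
for z in (.13,.14,.16,.18,.20,.22,.235):
  for lo,hi in ((0.003,.045),(.1,.148)):
    q=sel(P,[.57,lo,z-.008],[.665,hi,z+.008]);x=q[:,0]+.1*(q[:,1]-.073);print(z,lo,len(q),np.median(x).round(4) if len(q) else '',end=' | ')
  print()
w=cap('wrist',sys.argv[1]+'w');P=pts(w)
q=sel(P,[.57,-.03,.225],[.638,.17,.26]);print(len(q),line(q) if len(q)>9 else '')
E
python3 chk.py s10
```

```text
[0.6162953  0.07568456 0.20169995] [-1.54178818 -0.38377724 -0.30333347] [-0.14647361  1.67638844 -0.04780937]
0.13 0.003 78 0.5831 | 0.13 0.1 126 0.6287 | 
0.14 0.003 83 0.582 | 0.14 0.1 124 0.6229 | 
0.16 0.003 78 0.6345 | 0.16 0.1 97 0.6325 | 
0.18 0.003 65 0.6319 | 0.18 0.1 45 0.632 | 
0.2 0.003 69 0.6294 | 0.2 0.1 20 0.6295 | 
0.22 0.003 95 0.6247 | 0.22 0.1 5 0.6116 | 
0.235 0.003 121 0.6248 | 0.235 0.1 0  | 
5198 (array([-0.36356479,  0.63391105]), np.int64(4482))
```

apply_moves(
  targets=[
    [0, 0, -0.0019, 0.0007, 0, 0, 0],
    [0, 0, -0.0019, 0.0007, 0, 0, 0],
    [0, 0, -0.0019, 0.0007, 0, 0, 0],
    [0, 0, 0, 0, 0, 0, 0],
  ],
)

```text
time_s: 15.78
tcp_pos: [0.6224, 0.0763, 0.2018]
eef_rot: [-160.0, -0.0, -84.1]
contact_force: [0.0, 0.4, -0.8]
gripper_width: 0.0005
gripper_force: 0.5
```

apply_moves(
  targets=[
    [0, 0, -0.0014, 0.0005, 0, 0, 0],
    [0, 0, -0.0014, 0.0005, 0, 0, 0],
    [0, 0, 0, 0, 0, 0, 0],
  ],
)

```text
time_s: 16.03
tcp_pos: [0.6251, 0.0765, 0.2018]
eef_rot: [-160.0, -0.0, -84.1]
contact_force: [-1.8, 0.0, -0.8]
gripper_width: 0.0005
gripper_force: 0.6
```

```bash
python3 chk.py s11
```

```text
[0.62514436 0.07653532 0.20177696] [-1.84670137  0.01574847 -0.76424853] [-0.1652104   1.78874406  0.00461985]
0.13 0.003 68 0.5832 | 0.13 0.1 103 0.6305 | 
0.14 0.003 86 0.5829 | 0.14 0.1 124 0.6251 | 
0.16 0.003 87 0.6366 | 0.16 0.1 122 0.6356 | 
0.18 0.003 71 0.6373 | 0.18 0.1 48 0.6372 | 
0.2 0.003 63 0.6361 | 0.2 0.1 22 0.6352 | 
0.22 0.003 102 0.6333 | 0.22 0.1 6 0.6212 | 
0.235 0.003 93 0.6345 | 0.235 0.1 0  | 
3704 (array([0.08118117, 0.61560841]), np.int64(3704))
```

apply_moves(
  targets=[
    [0, 0, -0.0014, 0.0005, 0, 0, 0],
    [0, 0, -0.0009, 0.0003, 0, 0, 0],
    [0, 0, 0, 0, 0, 0, 0],
  ],
)

```text
time_s: 16.38
tcp_pos: [0.6274, 0.0768, 0.2018]
eef_rot: [-160.0, -0.0, -84.1]
contact_force: [-1.1, 0.1, -0.9]
gripper_width: 0.0006
gripper_force: 0.7
```

apply_moves(
  targets=[
    [0, 0, -0.0009, 0.0003, 0, 0, 0],
    [0, 0, 0, 0, 0, 0, 0],
  ],
)

```text
time_s: 16.55
tcp_pos: [0.6284, 0.0769, 0.2018]
eef_rot: [-160.0, -0.0, -84.1]
contact_force: [-1.9, -0.3, -0.9]
gripper_width: 0.0004
gripper_force: 0.8
```

apply_moves(
  targets=[
    [0, 0, -0.0009, 0.0003, 0, 0, 0],
    [0, 0, 0, 0, 0, 0, 0],
  ],
)

```text
time_s: 16.72
tcp_pos: [0.6293, 0.0769, 0.2019]
eef_rot: [-160.0, -0.0, -84.1]
contact_force: [-2.5, -0.5, -1.5]
gripper_width: 0.0008
gripper_force: 0.8
```

apply_moves(
  targets=[
    [0, 0, -0.0009, 0.0003, 0, 0, 0],
    [0, 0, 0, 0, 0, 0, 0],
  ],
)

```text
time_s: 16.88
tcp_pos: [0.6294, 0.0769, 0.2017]
eef_rot: [-160.1, -0.0, -84.1]
contact_force: [-7.8, 1.1, 1.0]
gripper_width: 0.0002
gripper_force: 3.7
```

apply_moves(
  targets=[
    [0, 0, -0.0009, 0.0003, 0, 0, 0],
    [0, 0, 0, 0, 0, 0, 0],
  ],
)

```text
time_s: 17.05
tcp_pos: [0.6295, 0.0768, 0.2017]
eef_rot: [-160.2, -0.0, -84.1]
contact_force: [-13.9, 3.4, 6.0]
gripper_width: 0.0004
gripper_force: 7.0
```

```bash
python3 chk.py s12
```

```text
[0.62948181 0.07683015 0.20168783] [-13.94527887   3.42215012   5.99198643] [0.75295063 5.4092023  0.47283594]
0.13 0.003 66 0.5835 | 0.13 0.1 93 0.6306 | 
0.14 0.003 84 0.584 | 0.14 0.1 126 0.626 | 
0.16 0.003 99 0.6381 | 0.16 0.1 117 0.6325 | 
0.18 0.003 70 0.6395 | 0.18 0.1 41 0.6396 | 
0.2 0.003 63 0.6395 | 0.2 0.1 22 0.6396 | 
0.22 0.003 95 0.6352 | 0.22 0.1 4 0.6261 | 
0.235 0.003 85 0.6392 | 0.235 0.1 1 0.6281 | 
2682 (array([0.08444601, 0.6080823 ]), np.int64(2468))
```

The tray has stopped hard and reads vertical, so it is seated. I'll back away.

apply_moves(
  targets=[
    [0, 0, 0.0028, -0.001, 0, 0, 0],
    [0, 0, 0.0047, -0.0017, 0, 0, 0],
    [0, 0, 0.015, -0.005, 0, 0, 0],
    [0, 0, 0.025, -0.009, 0, 0, 0],
    [0, 0, 0.03, -0.011, 0, 0, 0],
    [0, 0, 0.03, -0.011, 0, 0, 0],
    [0, 0, -0.01, -0.03, 0, 0, 0],
    [0, 0, -0.01, -0.03, 0, 0, 0],
    [0, 0, 0.01, -0.03, 0, 0, 0],
    [0, 0, 0.03, -0.01, 0, 0, 0],
    [0, 0, 0, 0, 0, 0, 0],
    [0, 0, 0, 0, 0, 0, 0],
    [0, 0, 0, 0, 0, 0, 0],
  ],
)

```text
time_s: 18.23
tcp_pos: [0.4651, 0.0605, 0.2896]
eef_rot: [-159.9, 0.1, -84.1]
contact_force: [0.6, 0.3, -0.6]
gripper_width: 0.0008
gripper_force: 0.0
```

```bash
python3 chk.py s13; python3 - <<'E'
from h import *
w=dict(np.load('/tmp/s13w.npz'));c=dict(np.load('/tmp/s13.npz'))
a=np.hstack([cv2.resize(w['frame'],(400,250)),cv2.resize(c['frame'][125:250,270:470],(400,250))])
cv2.imwrite('pics/a13.png',a[:,:,::-1])
E
```

```text
[0.4651347  0.06045028 0.28963762] [ 0.60405985  0.33031294 -0.60324977] [-0.08809504  1.24785266 -0.05767777]
0.13 0.003 62 0.5832 | 0.13 0.1 90 0.6055 | 
0.14 0.003 86 0.5834 | 0.14 0.1 129 0.6297 | 
0.16 0.003 101 0.6377 | 0.16 0.1 117 0.63 | 
0.18 0.003 67 0.6391 | 0.18 0.1 60 0.6394 | 
0.2 0.003 60 0.6397 | 0.2 0.1 57 0.6394 | 
0.22 0.003 99 0.6363 | 0.22 0.1 92 0.6365 | 
0.235 0.003 90 0.6392 | 0.235 0.1 80 0.6392 | 
1703 (array([0.10084137, 0.62193421]), np.int64(1339))
```

View pics/a13.png

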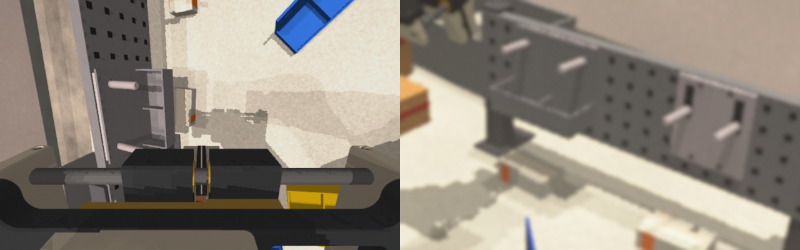

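The final picture shows the tray flush on the wide mount, both pins through its holes at (515,47) and (572,65), and the gripper clear.

```bash
python3 -c "from plant import close_job;print(close_job())"
```

```text
the job is handed in; nothing more can be done
None
```

The grey tray hangs on the wide-spaced pins with its back plate flush on the mounting plate; the gripper is clear, nothing else appears to have moved, and the job is handed in at about 18 s of the 56 s limit.

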